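# Shut the sample press and fit the right socket on its screw

## Robot

A 7-joint arm with a two-finger parallel gripper is mounted at the origin on the work surface. World frame = base frame: x ahead of the robot, y to its left, z up, the work surface at z = 0. Lengths are in m, angles in rad, forces in N, time in s.
With the tool pointing down it reaches from about 0.35 to 0.775 m from the base axis. Payload 3.1 kg.
Tool frame: the origin (TCP) lies midway between the tips of the shut fingers; the grasp point (between the pads) lies 19 mm behind it; x points along the fingers, z is the direction in which the jaws open and shut, and the axes are right-handed (so a half turn about x gives the same grasp; the last joint's range is limited). The gripper opens to 85 mm and grips with 20 to 120 N. Pads are 22 mm wide; open, the fingers measure 114 mm over their backs; the gripper's body (76 mm by 85 mm) begins 54 mm behind the grasp point. The pads swing forward as they close: fully open they stand 13 mm farther back than shut.
Start: joints at [-1.233, 0.311, 0.014, 1.512, -0.004, 1.319, -0.027], TCP at [0.204, 0.511, 0.231] pointing down, gripper open.
Joint ranges: [-2.7, 2.7], [-0.3, 1.91], [-1.27, 1.3], [0.12, 2.57], [-1.44, 4.58], [0.2, 2.03], [-3.05, 3.05]. Speed limits (rad/s): [2.79, 2.79, 3.14, 3.14, 3.14, 3.14, 3.14].

## Interface

Orientations are given as a unit quaternion [x, y, z, w].
In Python, from cell import bot gives the robot as it stands. The module is installed in compiled form; this text tells all that it offers.
- The arm moves only by the tool servo_tool, never from a script. Its arguments are lists of equal length, an entry for each row: "turn": the turn, a rotation vector about the tool's x, y, z in degrees, a list of three; "slide": the shift along the tool's x, y, z in units of 30 mm (1.0 is 30 mm), a list of three; "fingers": the closure in counts, from 0 (fully open) to 255 (shut). A call has exactly 10 rows; each row shifts and turns the commanded pose from where the row before left it, along the tool's axes as they then stand; what a row does not reach is not made up. A row lasts 1/8 s, in which the tool goes at most 62.5 mm and 10.7 degrees, less where a joint would pass 70% of its speed; a pose out of reach is approached as far as the arm can. A call is refused whole if a number of a shift passes 1 or a number of a turn 10.7, either way. A call with a gripper value outside its range is refused whole. The fingers move at their own pace and stop on an object; "squeeze" is the grip in N (left out, the last holds). Time passes only in rows, so rows that do not move let the fingers close, or fill a call up. It gives the time, the measured TCP pose, the force and the opening at its end, in the units of the state.
- bot.get_state(): the state, without advancing time (a new reading comes with each control period).
- bot.read_camera(name): name is "scene" or "top" or "wrist"; returns the picture (384x512x3 uint8, blue, green, red); there is no depth.
- bot.camera_info(name): a dict with "fx", "fy", "cx", "cy" (pixels), "R" (3x3) and "t" (3): a world point X has camera coordinates R X + t. Camera axes: x right, y down, z forward; pixel columns grow to the right and rows downward; lengths in m; the calibration is good to about 2 mm. A picture is of the moment at which its call begins: read the wrist's pose just before it. camera_info takes no time and is no camera call; for the wrist camera it gives the pose at the moment of the call.
- bot.hand_in(): hands the job in, once; it reports no verdict.
The state is a dict: "time": time; "joint_positions": joint angles; "joint_vel": joint speeds; "joint_torque": joint torques, N m; "position": TCP position; "orientation": TCP orientation; "ft_force": force on the tool from outside, world axes, zero at the start; "wrist_torque": the same for the moment, N m; "width": finger opening in m.
Only numpy, scipy, OpenCV 4.12 (cv2) and the standard library are available. Lean on these libraries where they do the work, as an engineer would, in place of code of your own. Each camera call takes 0.05 s, during which the arm holds its last target.

## Task

The sample press on the lab bench is loaded: push its drawer fully shut. Then find which of the three sockets in the white tray fits the hex nut on the press screw (the nut in the yellow ring) and finish with that socket seated upright, all the way down on the nut, still held in the gripper; do not let go. A socket that is too small will not go over the nut and one that is too big goes over it but sits loose, so when in doubt try them from the smallest up; stand any that does not fit back upright in the tray, and leave the other things on the bench where they are.

Things in the scene. Friction and masses are not known exactly. Their poses are not given: they have to be found in the camera images.
- drawer (a joint): opening of the press's sample drawer in m: 0 fully shut, at most 0.075; it starts open. It slides out along the press's own -x; sliding friction about 2.5 N, it stays where it is left
- drawer_pull (a point): middle of the front face of the dark pull ledge on the blue drawer front; moves with the drawer. Ledge 90 mm wide, 20 mm tall (66 to 86 mm above the bench) 14 mm out from the front, which is 130 mm wide and 14 to 88 mm above the bench. To shut the drawer push this face along the press's +x
- press: fixed grey sample press with steel top plate 180 x 160 mm, top at 100 mm above the bench. Origin: centre of its underside on the bench; x points from the drawer side to the back, z up
- screw (a point): the press screw's axis at the top surface of the press's top plate (100 mm above the bench), in the middle of a painted yellow ring 72 mm across; 25 mm from the press's centre towards its drawer side. Its axes are those of the press
- nut_a: one of 2 fixed brass hex nuts, 5 mm apart in width (sizes not told: find out by trying); one, different each run, is on the press screw, the other is a spare at a rear corner of the top plate. 18 mm tall, its top 5 mm tapering in by 3 mm a side, 10 mm screw end 3 mm above. Each fits one socket with 1.5 mm play a side. Origin: centre of underside; at yaw 0 flats face +x and -x (one every 60 deg). Does not turn
- nut_b: one of 2 fixed brass hex nuts, 5 mm apart in width (sizes not told: find out by trying); one, different each run, is on the press screw, the other is a spare at a rear corner of the top plate. 18 mm tall, its top 5 mm tapering in by 3 mm a side, 10 mm screw end 3 mm above. Each fits one socket with 1.5 mm play a side. Origin: centre of underside; at yaw 0 flats face +x and -x (one every 60 deg). Does not turn
- socket_small: smallest of 3 loose steel sockets: hexagonal tube 32 mm across flats outside, bore 22 mm across flats, 25 mm deep, open below; above it a dark square adapter to grip, 16 x 16 mm, 34 to 82 mm up. About 170 g. Origin: centre of open lower end, z up; at yaw 0 bore flats face +x and -x (one every 60 deg), adapter faces are square to x and y. Starts upright in the tray, in any of the 3 places
- socket_medium: middle of 3 loose steel sockets: hexagonal tube 37 mm across flats outside, bore 27 mm across flats, 25 mm deep, open below; above it a dark square adapter to grip, 16 x 16 mm, 34 to 82 mm up. About 210 g. Origin: centre of open lower end, z up; at yaw 0 bore flats face +x and -x (one every 60 deg), adapter faces are square to x and y. Starts upright in the tray, in any of the 3 places
- socket_large: largest of 3 loose steel sockets: hexagonal tube 43 mm across flats outside, bore 33 mm across flats, 25 mm deep, open below; above it a dark square adapter to grip, 16 x 16 mm, 34 to 82 mm up. About 260 g. Origin: centre of open lower end, z up; at yaw 0 bore flats face +x and -x (one every 60 deg), adapter faces are square to x and y. Starts upright in the tray, in any of the 3 places
- tray: fixed shallow white tray 130 x 290 mm (x, y), 22 mm high with 4 mm walls and a 4 mm floor, in which the sockets stand in a row along its y axis, at y = -90, 0 and 90 mm, x = 0. Origin: centre of its underside on the bench
- beaker: bystander: glass beaker 66 mm wide, 85 mm tall, origin at its foot; leave it alone
- sample_jar: bystander: amber jar with red cap, 52 mm wide, 75 mm tall, origin at its foot; leave it alone
- reagent_bottle: bystander: white bottle with orange label and blue cap, 60 mm wide, 140 mm tall, origin at its foot; leave it alone
- rock: bystander: grey rock sample 66 mm wide, 37 mm tall, origin at its underside; leave it alone
- notebook: bystander: green notebook 100 x 70 x 13 mm, origin at its underside; leave it alone
- brush: bystander: small brush 130 mm long, lying on the bench; leave it alone
There are look-alikes about, which are no part of the job. Leave any blue look-alike of the socket_medium alone.

How it is judged:
On the way, in this order (a step that is already met when the one before it is completed fails the run):
1. the drawer is fully shut (value of joint drawer below 0.004 m), for 0.2 s.
2. the socket that fits is seated on the nut, in the gripper (((horizontal distance between nut_b and screw below 0.006 m and horizontal distance between socket_small and screw below 0.004 m and z of socket_small in the frame of nut_b below 0.004 m and angle between socket_small's own z axis and vertical below 0.1 rad and contact force between the fingers and socket_small above 2 N) or (horizontal distance between nut_a and screw below 0.006 m and horizontal distance between socket_medium and screw below 0.004 m and z of socket_medium in the frame of nut_a below 0.004 m and angle between socket_medium's own z axis and vertical below 0.1 rad and contact force between the fingers and socket_medium above 2 N))), for 0.2 s.
At the end, for the whole second after the job is handed in: Drawer within 4 mm of shut; the socket matching the nut on the press screw is over it: lower end within 4 mm of the top plate, within 4 mm of the axis, upright within 0.1 rad, gripped (over 2 N). The other two sockets stand upright (0.1 rad) on the tray floor (value of joint drawer below 0.004 m and (((horizontal distance between nut_b and screw below 0.006 m and horizontal distance between socket_small and screw below 0.004 m and z of socket_small in the frame of nut_b below 0.004 m and angle between socket_small's own z axis and vertical below 0.1 rad and contact force between the fingers and socket_small above 2 N) and x of socket_medium in the frame of tray between -0.065 and 0.065 m and y of socket_medium in the frame of tray between -0.145 and 0.145 m and z of socket_medium in the frame of tray between -0.001 and 0.012 m and angle between each of socket_medium, socket_large's own z axis and vertical below 0.1 rad and x of socket_large in the frame of tray between -0.065 and 0.065 m and y of socket_large in the frame of tray between -0.145 and 0.145 m and z of socket_large in the frame of tray between -0.001 and 0.012 m) or ((horizontal distance between nut_a and screw below 0.006 m and horizontal distance between socket_medium and screw below 0.004 m and z of socket_medium in the frame of nut_a below 0.004 m and angle between socket_medium's own z axis and vertical below 0.1 rad and contact force between the fingers and socket_medium above 2 N) and x of socket_small in the frame of tray between -0.065 and 0.065 m and y of socket_small in the frame of tray between -0.145 and 0.145 m and z of socket_small in the frame of tray between -0.001 and 0.012 m and angle between each of socket_small, socket_large's own z axis and vertical below 0.1 rad and x of socket_large in the frame of tray between -0.065 and 0.065 m and y of socket_large in the frame of tray between -0.145 and 0.145 m and z of socket_large in the frame of tray between -0.001 and 0.012 m))); the arm keeps its last pose, push and grip.
It fails at once if one of the other things on the bench (beaker, jar, bottle, rock, notebook, brush) is moved more than 30 mm (distance of any of beaker, sample_jar, reagent_bottle, rock, notebook, brush from where it was at the start of the episode above 0.03 m).
It also fails if it takes over 72 s, if anything falls off the work surface, if the arm or the gripper's body presses on something with over 40 N, if the wrist force passes 120 N, or if a joint passes its speed limit or range.

## Working session

There is one attempt and no reset: what is moved stays moved. The work goes in short steps, Python scripts to look and compute and a tool call to move; the robot and the scene stay as the last step left them, time stands still between calls to the robot, and variables do not carry over. Pictures are saved under pics/ and viewed, and the job is handed in when it is done.

Besides the shell and the picture viewer there is one more tool, called after "Call:" as name(argument=value, ...), one argument or row to a line, values as JSON. servo_tool: Moves the arm, as the interface text tells. Its arguments: {"type":"object","properties":{"turn":{"type":"array","items":{"type":"array","items":{"type":"number"}}},"slide":{"type":"array","items":{"type":"array","items":{"type":"number"}}},"fingers":{"type":"array","items":{"type":"number"}},"squeeze":{"type":"number"}},"required":["turn","slide","fingers"]}

```bash
mkdir -p pics; python3 - <<'E'
from cell import bot
import cv2
for n in ["scene","top","wrist"]:
    i=bot.camera_info(n); print(n,i)
    cv2.imwrite(f"pics/{n}0.png",bot.read_camera(n))
s=bot.get_state();print(s)
E
```

```text
scene {'fx': 472.13321603597757, 'fy': 472.13321603597757, 'cx': 253.36616354109788, 'cy': 190.12449354084174, 'R': array([[-0.72068305,  0.69311057, -0.01461776],
       [ 0.46328834,  0.46581833, -0.75390795],
       [-0.51573235, -0.55010092, -0.65681742]]), 't': array([ 0.34328562, -0.20084495,  1.63490926])}
top {'fx': 412.3748514259521, 'fy': 412.3748514259521, 'cx': 258.11190441558443, 'cy': 186.43167413483653, 'R': array([[-0.01490118, -0.99988586, -0.0024945 ],
       [-0.99728297,  0.01504229, -0.0721139 ],
       [ 0.07214319,  0.00141314, -0.99739328]]), 't': array([0.05247969, 0.4990174 , 1.48117917])}
wrist {'fx': 268.6649074196868, 'fy': 268.6649074196868, 'cx': 253.40742459383264, 'cy': 194.60965564229764, 'R': array([[ 0.37044644,  0.92885267, -0.00146636],
       [ 0.88724095, -0.35338268,  0.29652013],
       [ 0.27490532, -0.11114584, -0.95502548]]), 't': array([-0.54951006, -0.03870674,  0.37908967])}
{'time': 0.15, 'joint_positions': array([-1.23266289,  0.31153939,  0.01399834,  1.51267906, -0.00439811,
        1.31923798, -0.02721084]), 'joint_vel': array([ 0.00117121, -0.00245161,  0.00127267, -0.00390714,  0.00081917,
       -0.00121442, -0.00064303]), 'joint_torque': array([ 7.79564198e-04, -3.80273581e+01,  1.46515374e-01, -2.30848074e+01,
        1.22298184e-02,  9.75683914e-03,  1.85136139e-05]), 'position': array([0.20370024, 0.51028167, 0.23047597]), 'orientation': array([-0.39702683,  0.58590555,  0.39625197,  0.58486644]), 'ft_force': array([ 0.02793811, -1.04456495, -0.41422841]), 'wrist_torque': array([-0.01602068, -0.01868345,  0.03477086]), 'width': 0.08517473202855239}
```

View pics/top0.png

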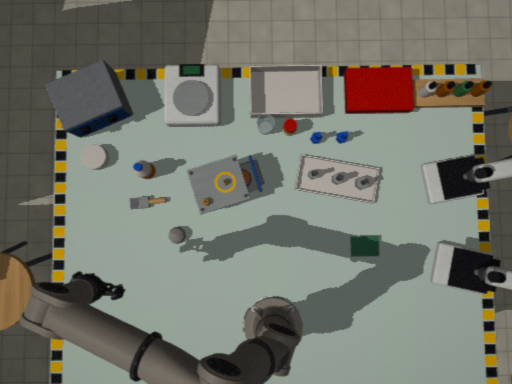

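View pics/scene0.png

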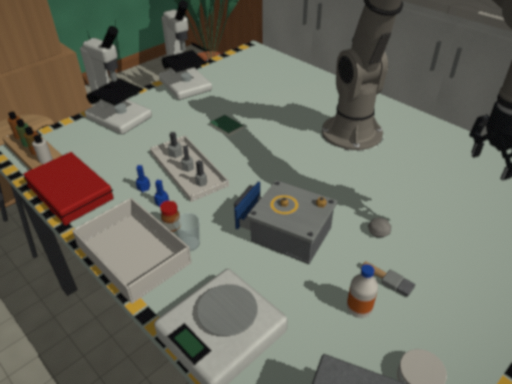

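View pics/wrist0.png

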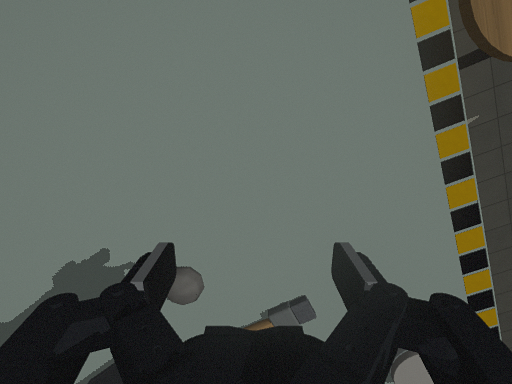

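```bash
cat > h.py <<'E'
from cell import bot
import numpy as np, cv2
from scipy.spatial.transform import Rotation as Rot
def ray(i,u,v,z):
    R,t=np.array(i["R"]),np.array(i["t"])
    c=-R.T@t; d=R.T@np.array([(u-i["cx"])/i["fx"],(v-i["cy"])/i["fy"],1.])
    return c+d*(z-c[2])/d[2]
def proj(i,X):
    p=np.array(i["R"])@np.array(X)+i["t"]
    return np.array([i["fx"]*p[0]/p[2]+i["cx"],i["fy"]*p[1]/p[2]+i["cy"]])
def crop(img,x0,y0,x1,y1,name):
    c=img[y0:y1,x0:x1]; s=min(800/(x1-x0),600/(y1-y0))
    cv2.imwrite("pics/"+name,cv2.resize(c,None,fx=s,fy=s,interpolation=cv2.INTER_CUBIC)); print("scale",s)
def yellow(img):
    h=cv2.cvtColor(img,cv2.COLOR_BGR2HSV); return cv2.inRange(h,(18,120,110),(34,255,255))
E
python3 - <<'E'
from h import *
im=cv2.imread("pics/top0.png"); crop(im,180,120,400,260,"topc.png")
i=bot.camera_info("top")
m=yellow(im); m[:130]=0;m[240:]=0;m[:,:190]=0;m[:,270:]=0
ys,xs=np.nonzero(m); print(len(xs)); 
c=max(cv2.findContours(m,cv2.RETR_EXTERNAL,cv2.CHAIN_APPROX_NONE)[0],key=len)
e=cv2.fitEllipse(c);print(e,ray(i,*e[0],0.1))
E
```

```text
scale 3.6363636363636362
182
((224.8877410888672, 181.82473754882812), (20.09899139404297, 20.357404708862305), 109.07169342041016) [0.51143385 0.15891784 0.1       ]
```

View pics/topc.png

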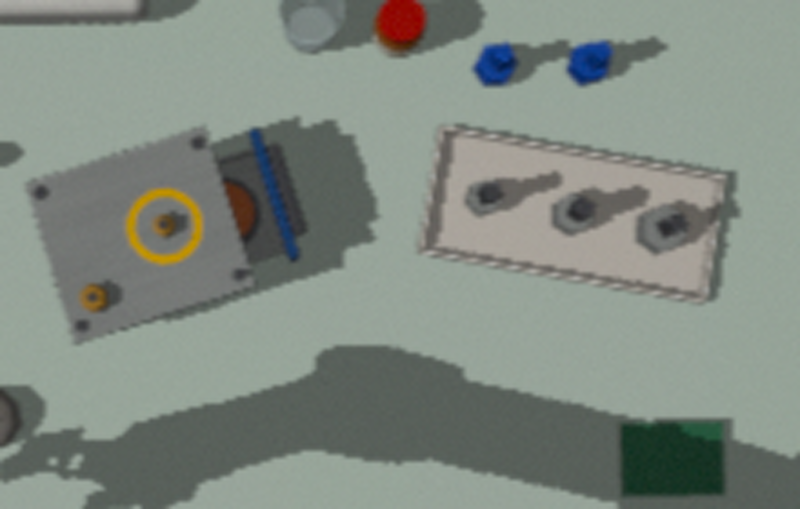

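```bash
python3 - <<'E'
from h import *
i=bot.camera_info("top")
f=lambda p,z: ray(i,p[0]/3.636+180,p[1]/3.636+120,z)
C=[f(p,.1) for p in [(205,128),(27,183),(75,343),(252,288)]]
for c in C: print(c)
print("centre",np.mean(C,0)); d=(C[1]-C[0]+C[2]-C[3]); print("press +x yaw",np.degrees(np.arctan2(d[1],d[0])), np.linalg.norm(C[1]-C[0]),np.linalg.norm(C[2]-C[1]))
a=np.arctan2(d[1],d[0]);px=np.array([np.cos(a),np.sin(a)])
print("screw from centre",np.mean(C,0)[:2]-.025*px)
for p in [(258,130),(294,258)]: print("front top",f(p,.088))
T=[f(p,.022) for p in [(440,125),(735,172),(710,300),(420,253)]]
print("tray",np.mean(T,0)); d=T[1]-T[0]+T[2]-T[3]; print("tray y-ish dir",np.degrees(np.arctan2(d[1],d[0])),np.linalg.norm(d)/2)
for p in [(490,192),(580,207),(672,224)]: print("adapter top",f(p,.086))
E
```

```text
[0.60314604 0.11835691 0.1       ]
[0.55315094 0.28772649 0.1       ]
[0.40109576 0.24293473 0.1       ]
[0.45035879 0.07572034 0.1       ]
centre [0.50193788 0.18118462 0.1       ]
press +x yaw 106.43071256073172 0.17659434339301788 0.1585152241022072
screw from centre [0.50900927 0.15720556]
front top [0.60223414 0.06822545 0.088     ]
front top [0.47883721 0.03561931 0.088     ]
tray [ 0.52436287 -0.24696336  0.022     ]
tray y-ish dir -100.05599297800747 0.29497796538261806
adapter top [ 0.53937052 -0.15280441  0.086     ]
adapter top [ 0.52366442 -0.23841327  0.086     ]
adapter top [ 0.50604151 -0.32571637  0.086     ]
```

```bash
cat >> h.py <<'E'
def tool():
    s=bot.get_state(); return s, np.array(s["position"]), Rot.from_quat(s["orientation"]).as_matrix()
def plan(P=None,zyaw=None,tilt=True):
    """total turn (rotvec deg, tool) and slide (units of 30mm) in tool axes after turn; zyaw= world heading of tool z (mod 180), x down"""
    s,p,R=tool()
    print("t",round(s["time"],2),"p",p.round(4),"zyaw",round(np.degrees(np.arctan2(R[1,2],R[0,2])),2),"down",R[:,0].round(3),"F",np.round(s["ft_force"],1),"w",round(s["width"],4))
    if zyaw is None: zyaw=np.degrees(np.arctan2(R[1,2],R[0,2]))
    best=None
    for k in (0,180):
        a=np.radians(zyaw+k); z=np.array([np.cos(a),np.sin(a),0]); x=np.array([0,0,-1.]); G=np.c_[x,np.cross(z,x),z]
        rv=np.degrees(Rot.from_matrix(R.T@G).as_rotvec())
        if best is None or np.linalg.norm(rv)<np.linalg.norm(best[0]): best=(rv,G)
    print("turn",best[0].round(2))
    if P is not None:
        print("slide in now-axes",(R.T@(np.array(P)-p)/.03).round(3)," after-turn",(best[1].T@(np.array(P)-p)/.03).round(3))
E
python3 - <<'E'
from h import *
s,p,R=tool(); print(R.round(3)); i=bot.camera_info("wrist"); c=-np.array(i["R"]).T@i["t"]; print("cam in tool",R.T@(c-p), "cam axes in tool cols",(R.T@np.array(i["R"]).T).round(3))
plan([.56,-.01,.2],106.4); plan([.56,-.01,.2],16.4); 
E
```

```text
[[-0.001 -0.929  0.371]
 [-0.002  0.371  0.929]
 [-1.    -0.    -0.002]]
cam in tool [-0.14238447  0.0756071   0.00039602] cam axes in tool cols [[-0.001 -0.296  0.955]
 [ 0.    -0.955 -0.296]
 [ 1.     0.     0.001]]
t 0.15 p [0.2037 0.5103 0.2305] zyaw 68.24 down [-0.001 -0.002 -1.   ] F [ 0.  -1.  -0.4] w 0.0852
turn [-3.816e+01 -1.000e-01 -3.000e-02]
slide in now-axes [  1.039 -17.459 -11.702]  after-turn [  1.016  -6.497 -19.99 ]
t 0.15 p [0.2037 0.5103 0.2305] zyaw 68.24 down [-0.001 -0.002 -1.   ] F [ 0.  -1.  -0.4] w 0.0852
turn [ 5.184e+01 -1.000e-01  5.000e-02]
slide in now-axes [  1.039 -17.459 -11.702]  after-turn [  1.016 -19.99    6.497]
```

Call:
servo_tool(
  turn=[
    [-9.5,0,0],
    [-9.5,0,0],
    [-9.5,0,0],
    [-9.6,0,0],
    [0,0,0],
    [0,0,0],
    [0,0,0],
    [0,0,0],
    [0,0,0],
    [0,0,0],
  ],
  slide=[
    [0,-1,-1],
    [0,-1,-1],
    [0,-1,-1],
    [0,-1,-1],
    [0,-0.5,-1],
    [0,-0.5,-1],
    [0,-0.5,-1],
    [0,-0.5,-1],
    [0,-0.5,-1],
    [0,-0.5,-1],
  ],
  fingers=[0,0,0,0,0,0,0,0,0,0],
)

```text
time: 1.4
position: [0.4428, 0.2301, 0.231]
orientation: [-0.566, 0.424, 0.566, 0.424]
ft_force: [-0.2, 0.5, 0.1]
width: 0.0857
```

```bash
python3 - <<'E'
from h import *
plan([.511,.158,.24],106.4); print(bot.get_state()["joint_positions"].round(3))
E
```

```text
t 1.4 p [0.4428 0.2301 0.231 ] zyaw 106.35 down [-0.001 -0.    -1.   ] F [-0.2  0.5  0.1] w 0.0857
turn [-0.05 -0.   -0.03]
slide in now-axes [-0.301 -1.504 -2.947]  after-turn [-0.3   -1.501 -2.949]
[-0.665  0.206  0.182  1.652 -0.039  1.287  1.38 ]
```

Call:
servo_tool(
  turn=[
    [0,0,0],
    [0,0,0],
    [0,0,0],
    [0,0,0],
    [0,0,0],
    [0,0,0],
    [0,0,0],
    [0,0,0],
    [0,0,0],
    [0,0,0],
  ],
  slide=[
    [0,-0.3,-0.6],
    [0,-0.3,-0.6],
    [0,-0.3,-0.6],
    [0,-0.3,-0.6],
    [0,-0.3,-0.55],
    [0,0,0],
    [0,0,0],
    [0,0,0],
    [0,0,0],
    [0,0,0],
  ],
  fingers=[0,0,0,0,0,0,0,0,0,0],
)

```text
time: 2.65
position: [0.5103, 0.1592, 0.2314]
orientation: [-0.566, 0.424, 0.566, 0.424]
ft_force: [-0.0, -0.2, 0.4]
width: 0.0853
```

```bash
cat > w.py <<'E'
from h import *
import sys,pickle
n=sys.argv[1]; i=bot.camera_info("wrist"); im=bot.read_camera("wrist"); cv2.imwrite(f"pics/{n}.png",im); pickle.dump(i,open(f"pics/{n}.pkl","wb"))
if len(sys.argv)>5: crop(im,*map(int,sys.argv[2:6]),n+"c.png")
plan()
E
python3 w.py w1 130 60 390 260
```

```text
scale 3.0
t 2.7 p [0.5104 0.1591 0.2314] zyaw 106.37 down [ 0.  0. -1.] F [-0.1  0.1  0.3] w 0.0855
turn [-0.  0.  0.]
```

View pics/w1c.png

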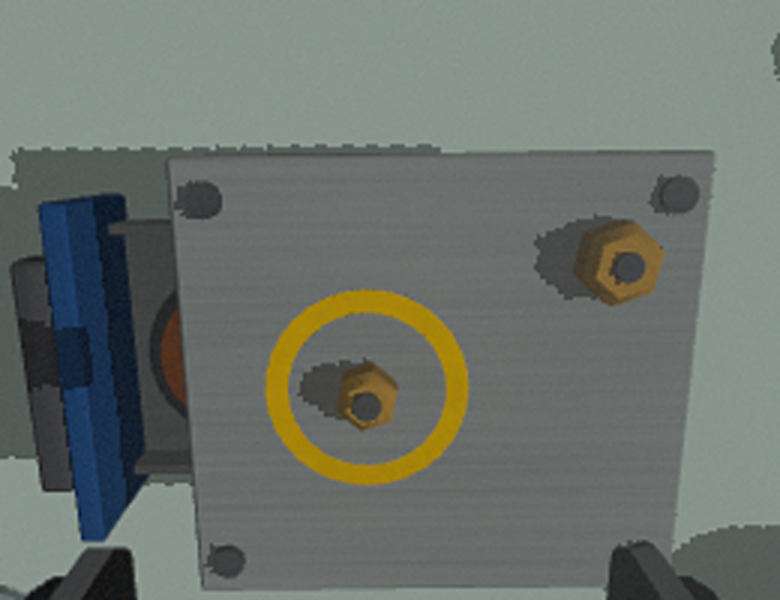

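View pics/w1.png

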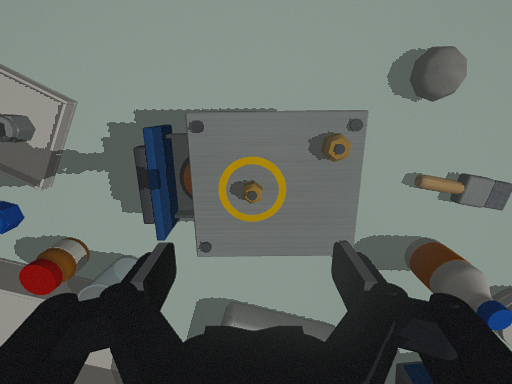

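```bash
python3 - <<'E'
from h import *
import pickle
im=cv2.imread("pics/w1.png"); i=pickle.load(open("pics/w1.pkl","rb"))
crop(im,225,165,285,210,"w1n.png")
m=yellow(im)
m[:140]=0;m[230:]=0;m[:,:210]=0;m[:,295:]=0
cs,_=cv2.findContours(m,cv2.RETR_CCOMP,cv2.CHAIN_APPROX_NONE)
for c in sorted(cs,key=len)[-3:]:
    if len(c)>60:
        P=np.array([ray(i,u,v,.1)[:2] for u,v in c[:,0]])
        A=np.c_[2*P,np.ones(len(P))]; s=np.linalg.lstsq(A,(P**2).sum(1),rcond=None)[0]; print("ring",s[:2],np.sqrt(s[2]+s[:2]@s[:2]))
# plate corners
C=[ray(i,u/3+130,v/3+60,.1) for u,v in [(170,157),(714,151),(672,588),(204,590)]]
d=C[1]-C[0]+C[2]-C[3]; print("yaw", np.degrees(np.arctan2(d[1],d[0])), np.linalg.norm(C[1]-C[0]))
d=C[1]-C[0];print(np.degrees(np.arctan2(d[1],d[0]))); d=C[0]-C[3];print(np.degrees(np.arctan2(d[1],d[0]))+90)
# pull ledge: top edges at z=.086 crop px outer edge
for p in [(12,262),(44,490)]: print("ledge outer top",ray(i,p[0]/3+130,p[1]/3+60,.086))
for p in [(40,205),(82,540)]: print("front outer top",ray(i,p[0]/3+130,p[1]/3+60,.088))
E
```

```text
scale 13.333333333333334
ring [0.51504705 0.1593065 ] 0.028422288356803927
ring [0.51492754 0.15928622] 0.035462310879566125
yaw 106.82135037322207 0.17647894393800992
107.000614690962
-73.12489249217819
ledge outer top [0.5090205  0.02694181 0.086     ]
ledge outer top [0.59275337 0.05243487 0.086     ]
front outer top [0.48636047 0.03393304 0.088     ]
front outer top [0.60855661 0.0708518  0.088     ]
```

View pics/w1n.png

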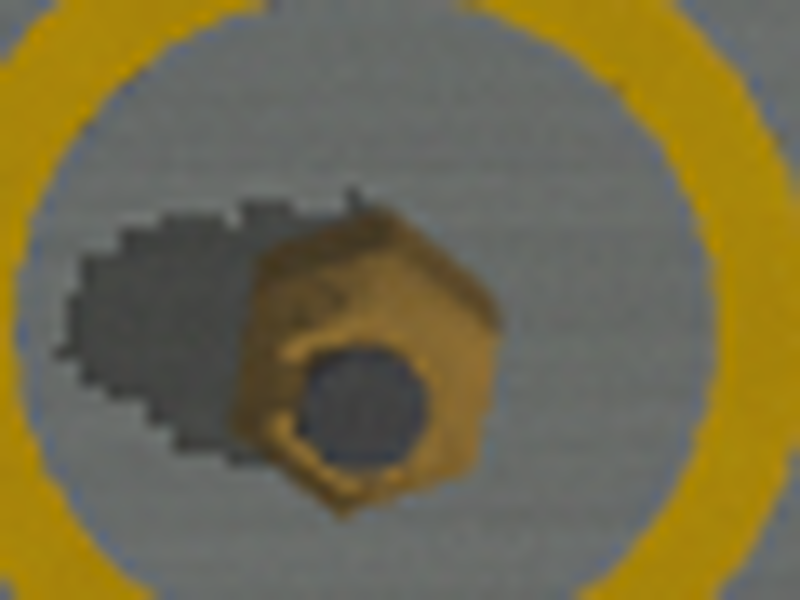

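Call:
servo_tool(
  turn=[
    [0,0,0],
    [0,0,0],
    [0,0,0],
    [0,0,0],
    [0,0,0],
    [0,0,0],
    [0,0,0],
    [0,0,0],
    [0,0,0],
    [0,0,0],
  ],
  slide=[
    [0,-0.04,-1],
    [0,-0.04,-1],
    [0,-0.04,-1],
    [0,-0.04,-1],
    [0.5,-0.04,-1],
    [1,0,-0.2],
    [1,0,0],
    [1,0,0],
    [1,0,0],
    [1,0,0],
  ],
  fingers=[255,255,255,255,255,255,255,255,255,255],
)

```text
time: 3.95
position: [0.5603, 0.011, 0.0655]
orientation: [0.566, -0.424, -0.566, -0.424]
ft_force: [0.7, -0.3, -0.5]
width: -0.0001
```

```bash
python3 w.py w2
```

```text
t 4.0 p [0.5568 0.0109 0.0613] zyaw 106.36 down [-0.008 -0.001 -1.   ] F [-0.7 -0.3 -2.2] w -0.0003
turn [ 0.    0.1  -0.44]
```

View pics/w2.png

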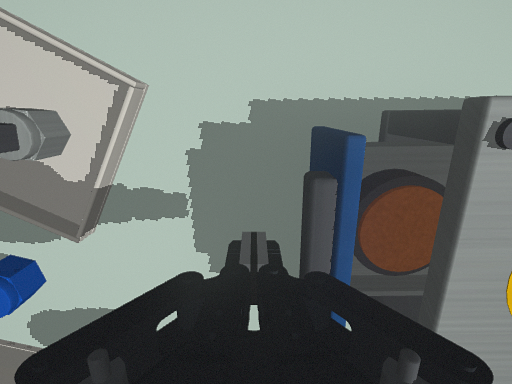

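Call:
servo_tool(
  turn=[
    [0,0,0],
    [0,0,0],
    [0,0,0],
    [0,0,0],
    [0,0,0],
    [0,0,0],
    [0,0,0],
    [0,0,0],
    [0,0,0],
    [0,0,0],
  ],
  slide=[
    [0,0,0.15],
    [0,0,0.15],
    [0,0,0.15],
    [0,0,0.15],
    [0,0,0.15],
    [0,0,0.15],
    [0,0,0.15],
    [0,0,0.15],
    [0,0,0.15],
    [0,0,0.15],
  ],
  fingers=[255,255,255,255,255,255,255,255,255,255],
)

```text
time: 5.25
position: [0.5474, 0.0543, 0.0663]
orientation: [-0.566, 0.424, 0.566, 0.424]
ft_force: [1.0, -2.5, 2.5]
width: 0.0001
```

```bash
python3 w.py w3
```

```text
t 5.3 p [0.547  0.0553 0.0662] zyaw 106.41 down [-0.001  0.001 -1.   ] F [ 1.1 -1.   2.1] w 0.0001
turn [ 0.    0.06 -0.03]
```

View pics/w3.png

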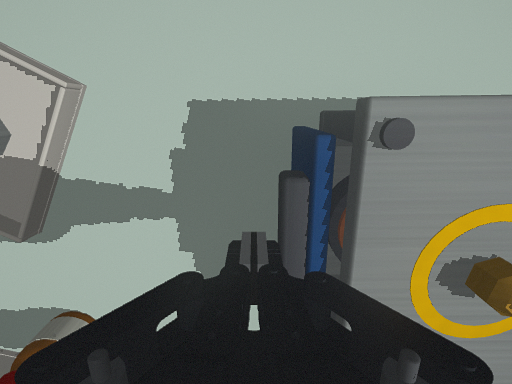

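Call:
servo_tool(
  turn=[
    [0,0,0],
    [0,0,0],
    [0,0,0],
    [0,0,0],
    [0,0,0],
    [0,0,0],
    [0,0,0],
    [0,0,0],
    [0,0,0],
    [0,0,0],
  ],
  slide=[
    [0,0,0.1],
    [0,0,0.1],
    [0,0,0.1],
    [0,0,0.1],
    [0,0,0.1],
    [0,0,0.07],
    [0,0,0.07],
    [0,0,0.06],
    [0,0,0.06],
    [0,0,0],
  ],
  fingers=[255,255,255,255,255,255,255,255,255,255],
)

```text
time: 6.55
position: [0.544, 0.0648, 0.0664]
orientation: [0.569, -0.428, -0.56, -0.423]
ft_force: [7.0, -16.3, -3.0]
width: -0.0
```

```bash
python3 w.py w4
```

```text
t 6.6 p [0.5441 0.0648 0.0664] zyaw 105.93 down [ 0.005 -0.013 -1.   ] F [  6.4 -15.   -2.4] w -0.0001
turn [ 0.   -0.81  0.09]
```

View pics/w4.png

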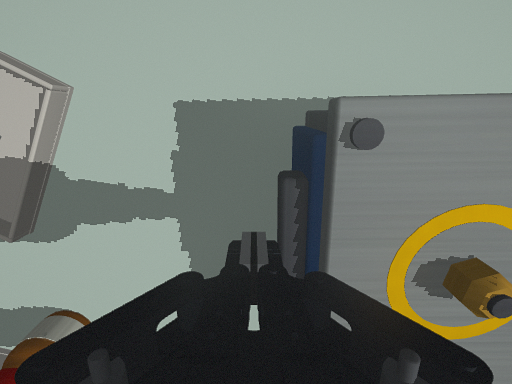

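Call:
servo_tool(
  turn=[
    [0,0,0],
    [0,0,0],
    [0,0,0],
    [0,0,0],
    [0,0,0],
    [0,0,0],
    [0,0,0],
    [8.8,0,0],
    [8.8,0,0],
    [8.8,0,0],
  ],
  slide=[
    [0,0,-0.7],
    [-1,0.1,-0.6],
    [-1,0.1,-0.6],
    [-1,0.1,-0.6],
    [-1,0.1,-0.6],
    [-0.4,0.4,-0.8],
    [0,0.4,-0.8],
    [0,0.4,-0.8],
    [0,0.4,-0.8],
    [0,0.4,-0.8],
  ],
  fingers=[255,255,255,255,255,0,0,0,0,0],
)

```text
time: 7.85
position: [0.5193, -0.1437, 0.1975]
orientation: [-0.452, 0.543, 0.455, 0.543]
ft_force: [-0.3, -0.2, 0.6]
width: 0.0854
```

```bash
python3 w.py w5; python3 - <<'E'
from h import *
im=bot.read_camera("top"); cv2.imwrite("pics/top5.png",im); crop(im,180,120,400,260,"top5c.png"); print(bot.get_state()["joint_positions"].round(2))
E
```

```text
t 7.9 p [ 0.5167 -0.1488  0.1977] zyaw 79.18 down [-0.004 -0.001 -1.   ] F [-2.  -3.6  0.2] w 0.0857
turn [-0.   -0.09 -0.23]
scale 3.6363636363636362
[-0.12  0.33  0.48  1.61 -0.16  1.24  1.78]
```

View pics/w5.png

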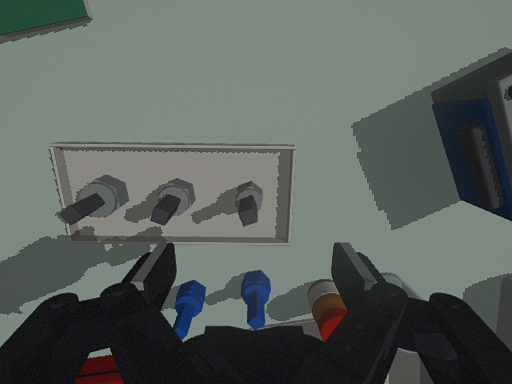

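View pics/top5c.png

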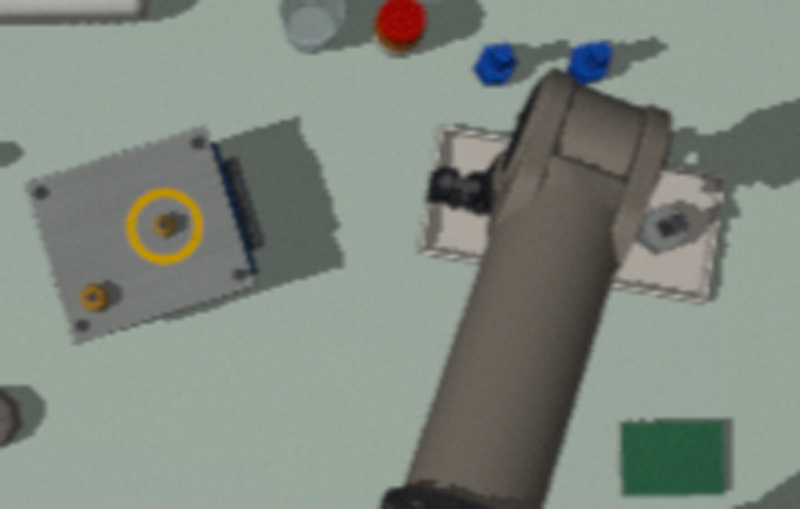

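```bash
python3 - <<'E'
from h import *
im=cv2.imread("pics/w5.png"); crop(im,220,170,280,235,"w5s.png"); crop(im,40,130,310,260,"w5t.png")
E
```

```text
scale 9.23076923076923
scale 2.962962962962963
```

View pics/w5s.png

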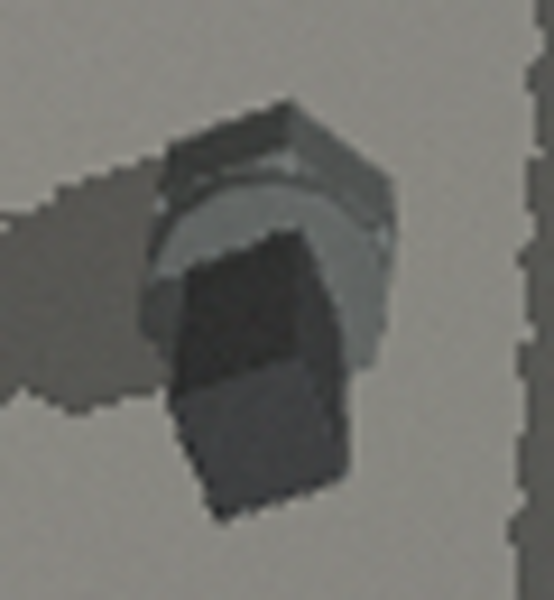

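View pics/w5t.png

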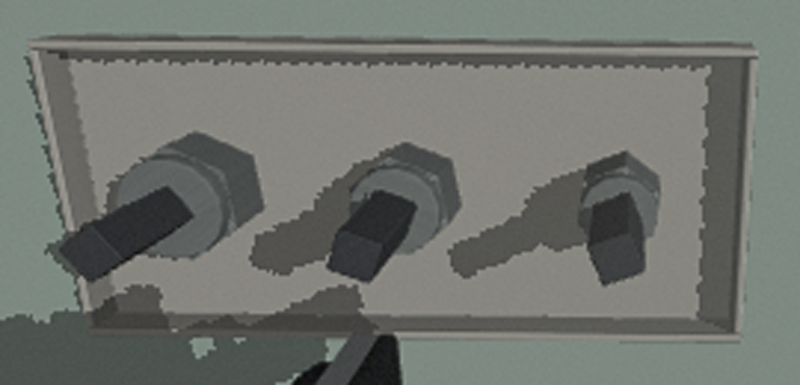

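```bash
python3 - <<'E'
from h import *
import pickle
i=pickle.load(open("pics/w5.pkl","rb"))
def go(c,s,o,z):
    P=np.array([ray(i,u/s+o[0],v/s+o[1],z)[:2] for u,v in c]); d1=P[1]-P[0]+P[2]-P[3]; d2=P[3]-P[0]+P[2]-P[1]
    print("c",P.mean(0),"ang",np.degrees(np.arctan2(d1[1],d1[0])),np.degrees(np.arctan2(d2[1],d2[0])),np.linalg.norm(d1)/2,np.linalg.norm(d2)/2)
go([(170,400),(300,355),(350,475),(220,520)],9.23,(220,170),.086)
E
python3 -c "
from h import *
plan([.5392,-.154,.16],86)"
```

```text
c [ 0.5453539  -0.15296398] ang 100.05266121763364 10.656402647603828 0.01528590445558831 0.015194279830012073
t 7.95 p [ 0.5177 -0.1473  0.1978] zyaw 79.63 down [-0.003  0.    -1.   ] F [-0.5 -1.   0.7] w 0.0855
turn [-6.37 -0.02 -0.17]
slide in now-axes [ 1.258 -0.748 -0.091]  after-turn [ 1.26  -0.729 -0.174]
```

```bash
python3 - <<'E'
from h import *
im=cv2.imread("pics/scene0.png"); i=bot.camera_info("scene")
m=yellow(im); m[:180]=0;m[230:]=0;m[:,:260]=0;m[:,305:]=0
for c in cv2.findContours(m,cv2.RETR_CCOMP,cv2.CHAIN_APPROX_NONE)[0]:
    if len(c)>25:
        P=np.array([ray(i,u,v,.1)[:2] for u,v in c[:,0]])
        A=np.c_[2*P,np.ones(len(P))]; s=np.linalg.lstsq(A,(P**2).sum(1),rcond=None)[0]; print("ring",s[:2],np.sqrt(s[2]+s[:2]@s[:2]))
crop(im,140,110,240,200,"sc0.png")
for n,X in [("top",(.5394,-.1528,.086)),("wr",(.5454,-.153,.086))]: print(n,(proj(i,X)-[140,110])*6.667)
im=cv2.imread("pics/w2.png"); crop(im,200,215,310,290,"w2f.png")
E
```

```text
ring [0.5163096  0.15713616] 0.03383028695965703
ring [0.51643635 0.15711179] 0.02925862525775575
scale 6.666666666666667
top [408.78374188 336.45277979]
wr [397.86436531 342.14768348]
scale 7.2727272727272725
```

View pics/sc0.png

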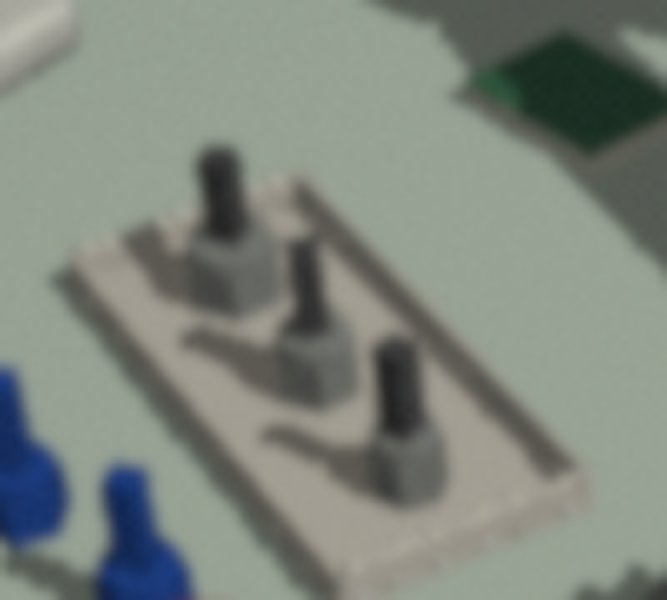

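View pics/w2f.png

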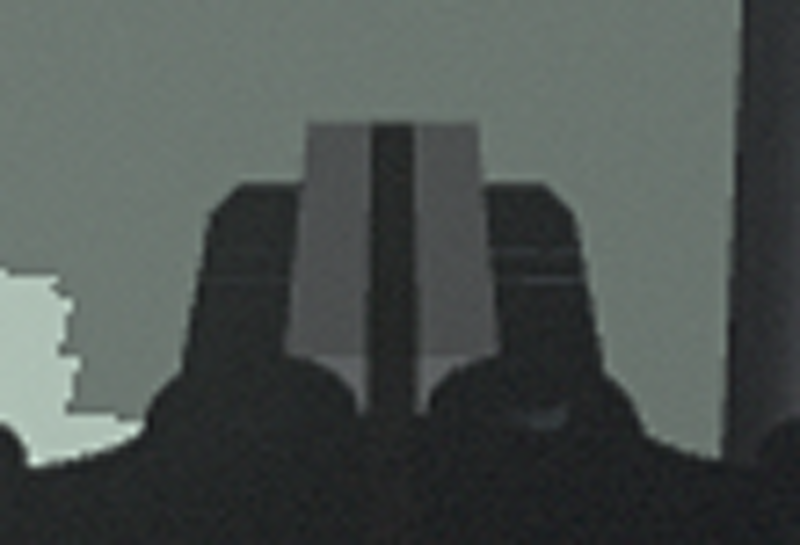

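Call:
servo_tool(
  turn=[
    [-10.4,0,0],
    [-10.4,0,0],
    [0,0,0],
    [0,0,0],
    [0,0,0],
    [0,0,0],
    [0,0,0],
    [0,0,0],
    [0,0,0],
    [0,0,0],
  ],
  slide=[
    [0,0,0],
    [0,0,0],
    [0,-0.4,-0.17],
    [0,-0.4,-0.17],
    [0.6,0,0],
    [0.7,0,0],
    [0.7,0,0],
    [0.7,0,0],
    [0.4,0,0],
    [0,0,0],
  ],
  fingers=[0,0,0,0,0,0,0,0,0,0],
)

```text
time: 9.2
position: [0.5455, -0.1502, 0.1043]
orientation: [-0.544, 0.451, 0.545, 0.451]
ft_force: [0.3, -0.5, -0.5]
width: 0.0855
```

```bash
python3 w.py w6 130 100 390 295
```

```text
scale 3.076923076923077
t 9.25 p [ 0.5461 -0.1506  0.1052] zyaw 100.73 down [-0. -0. -1.] F [-0.   0.1  0. ] w 0.0854
turn [-0.   -0.   -0.01]
```

View pics/w6c.png

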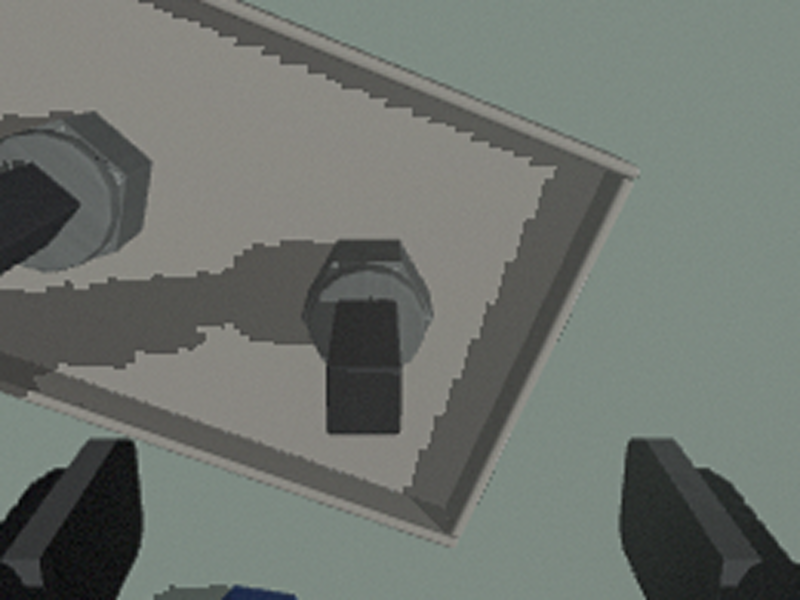

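```bash
python3 - <<'E'
from h import *
import pickle
i=pickle.load(open("pics/w6.pkl","rb"))
P=np.array([ray(i,u/3.0769+130,v/3.0769+100,.086)[:2] for u,v in [(328,370),(402,370),(400,434),(327,433)]]); print(P.mean(0)); d=P[1]-P[0]+P[2]-P[3]; print(np.degrees(np.arctan2(d[1],d[0])),np.linalg.norm(d)/2)
c=P.mean(0); plan([c[0],c[1],.047],100.7)
E
```

```text
[ 0.54525574 -0.15321121]
100.26822029645176 0.01561025762299595
t 9.25 p [ 0.5461 -0.1506  0.1052] zyaw 100.73 down [-0. -0. -1.] F [-0.   0.1  0. ] w 0.0854
turn [ 0.03 -0.   -0.01]
slide in now-axes [ 1.941  0.044 -0.081]  after-turn [ 1.941  0.045 -0.082]
```

Call:
servo_tool(
  turn=[
    [0,0,0],
    [0,0,0],
    [0,0,0],
    [0,0,0],
    [0,0,0],
    [0,0,0],
    [0,0,0],
    [0,0,0],
    [0,0,0],
    [0,0,0],
  ],
  slide=[
    [0.4,0.03,-0.04],
    [0.5,0.03,-0.04],
    [0.5,0,0],
    [0.4,0,0],
    [0.14,0,0],
    [0,0,0],
    [0,0,0],
    [0,0,0],
    [0,0,0],
    [0,0,0],
  ],
  fingers=[0,0,0,0,0,255,255,255,255,255],
  squeeze=60,
)

```text
time: 10.5
position: [0.5447, -0.1534, 0.0475]
orientation: [0.545, -0.451, -0.544, -0.451]
ft_force: [0.5, -0.8, 2.8]
width: 0.0152
```

```bash
python3 w.py w7 130 100 390 295
```

```text
scale 3.076923076923077
t 10.55 p [ 0.5447 -0.1534  0.0475] zyaw 100.74 down [ 0.001 -0.    -1.   ] F [0.8 0.9 1.9] w 0.0152
turn [ 0.   -0.01  0.05]
```

View pics/w7c.png

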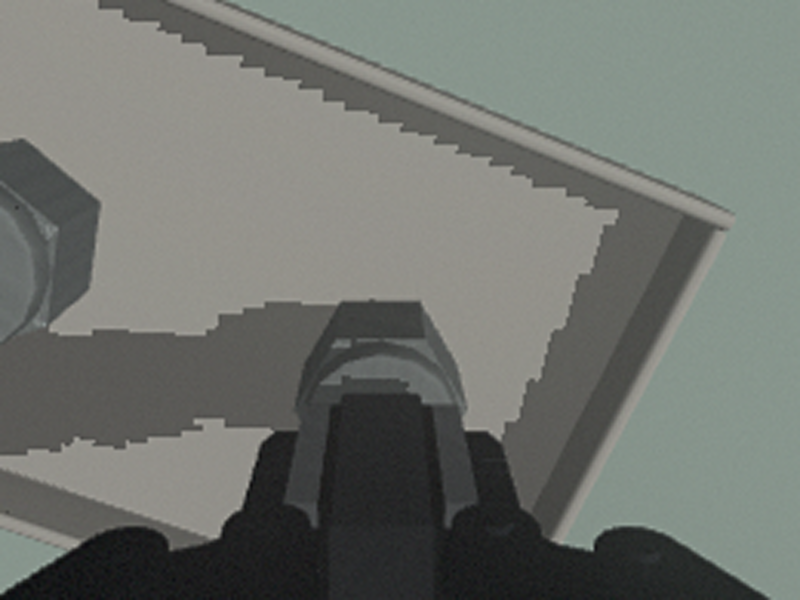

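```bash
python3 - <<'E'
from h import *
import pickle
i=pickle.load(open("pics/w7.pkl","rb")); s,p,R=tool()
for (u,v,z) in [(380,300,.004),(382,339,.038)]:
    q=ray(i,u/3.0769+130,v/3.0769+100,z); print((R.T@(q-p)*1000).round(1))
# finger tip pad edge, tool y=11 x=0?
for v in (395,): 
    q=ray(i,380/3.0769+130,v/3.0769+100,p[2]); print((R.T@(q-p)*1000).round(1))
E
```

```text
[43.5 15.4  0.4]
[ 9.5 18.4  0.8]
[-0.  10.7  0.4]
```

```bash
python3 - <<'E'
from h import *
import pickle
i=pickle.load(open("pics/w1.pkl","rb"))
f=lambda p,z: ray(i,p[0]/13.333+225,p[1]/13.333+165,z)[:2]
for a,b in [((500,315),(475,470)),((385,210),(500,315)),((265,255),(385,210)),((265,255),(235,430)),((235,430),(345,515)),((345,515),(475,470))]:
    for z in (.1,.113):
        d=f(b,z)-f(a,z); print(z,(np.degrees(np.arctan2(d[1],d[0]))-90)%60,np.linalg.norm(d)*1000)
f2=f((360,405),.121); print("screw tip",f2)
for z in (.1,):
  print([((f(p,z)-[.515,.1593])*1000).round(1) for p in [(385,210),(500,315),(475,470),(345,515),(235,430),(265,255)]])
plan([.515,.1595,.2],67)
E
```

```text
0.1 38.14441041569013 13.123029319524838
0.113 38.14441041569013 12.499873022581243
0.1 33.142909400887255 12.557172003777556
0.113 33.14290940088719 11.960885840314155
0.1 37.52233611707406 10.17065457051379
0.113 37.52233611707358 9.687693869494497
0.1 36.46434476986175 14.756869531770379
0.113 36.464344769861725 14.05612918074374
0.1 37.046983319432485 11.393523875940483
0.113 37.0469833194321 10.852494364019389
0.1 36.48265527982244 11.163037847095612
0.113 36.482655279822566 10.632953126711202
screw tip [0.51442754 0.15938044]
[array([-10.2,  -0.8]), array([-4.6, 10.4]), array([ 8.4, 12.3]), array([15.1,  3.3]), array([10.6, -7.2]), array([-4. , -8.8])]
t 10.55 p [ 0.5447 -0.1534  0.0475] zyaw 100.74 down [ 0.001 -0.    -1.   ] F [0.8 0.9 1.9] w 0.0152
turn [33.74  0.    0.05]
slide in now-axes [-5.084 -0.976 10.429]  after-turn [-5.082  4.986  9.213]
```

Call:
servo_tool(
  turn=[
    [0,0,0],
    [0,0,0],
    [0,0,0],
    [0,0,0],
    [0,0,0],
    [0,0,0],
    [8.4,0,0],
    [8.4,0,0],
    [8.4,0,0],
    [8.5,0,0],
  ],
  slide=[
    [-0.7,0,0],
    [-1,0,0],
    [-1,0,0.3],
    [-0.8,0,0.8],
    [-0.6,0,1],
    [-0.5,0,1],
    [-0.5,0.1,1],
    [0,0.2,1],
    [0,0.3,0.9],
    [0,0.4,0.8],
  ],
  fingers=[255,255,255,255,255,255,255,255,255,255],
)

```text
time: 11.8
position: [0.4987, 0.0518, 0.1996]
orientation: [-0.389, 0.591, 0.389, 0.59]
ft_force: [0.6, -0.1, -1.3]
width: 0.0153
```

```bash
python3 -c "
from h import *
plan([.515,.1595,.19],67)"
```

```text
t 11.8 p [0.4987 0.0518 0.1996] zyaw 66.78 down [-0.001  0.    -1.   ] F [ 0.6 -0.1 -1.3] w 0.0153
turn [-0.22 -0.02 -0.06]
slide in now-axes [0.321 0.915 3.515]  after-turn [0.322 0.902 3.518]
```

Call:
servo_tool(
  turn=[
    [0,0,0],
    [0,0,0],
    [0,0,0],
    [0,0,0],
    [0,0,0],
    [0,0,0],
    [0,0,0],
    [0,0,0],
    [0,0,0],
    [0,0,0],
  ],
  slide=[
    [0,0.15,0.6],
    [0,0.15,0.6],
    [0,0.15,0.6],
    [0,0.15,0.6],
    [0,0.15,0.6],
    [0.3,0.15,0.5],
    [0,0,0],
    [0,0,0],
    [0,0,0],
    [0,0,0],
  ],
  fingers=[255,255,255,255,255,255,255,255,255,255],
)

```text
time: 13.05
position: [0.5158, 0.1572, 0.1914]
orientation: [-0.39, 0.59, 0.39, 0.59]
ft_force: [1.0, 0.4, -1.9]
width: 0.0154
```

```bash
python3 w.py w8 130 100 390 295; python3 -c "
from h import *
plan([.5143,.1596,.19],67)
im=bot.read_camera('scene');cv2.imwrite('pics/sc8.png',im);crop(im,220,130,360,235,'sc8c.png')"
```

```text
scale 3.076923076923077
t 13.1 p [0.5157 0.1574 0.1913] zyaw 66.98 down [ 0.  0. -1.] F [ 0.5  0.3 -0.4] w 0.0156
turn [-0.    0.01  0.02]
t 13.1 p [0.5157 0.1574 0.1913] zyaw 66.98 down [ 0.  0. -1.] F [ 0.5  0.3 -0.4] w 0.0156
turn [-0.02  0.01  0.02]
slide in now-axes [0.045 0.073 0.049]  after-turn [0.045 0.073 0.049]
scale 5.714285714285714
```

View pics/w8c.png

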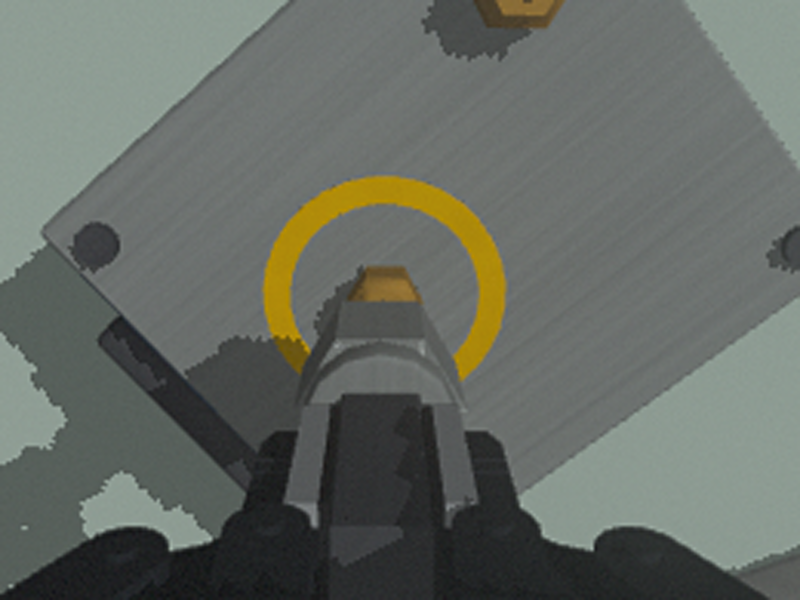

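View pics/sc8c.png

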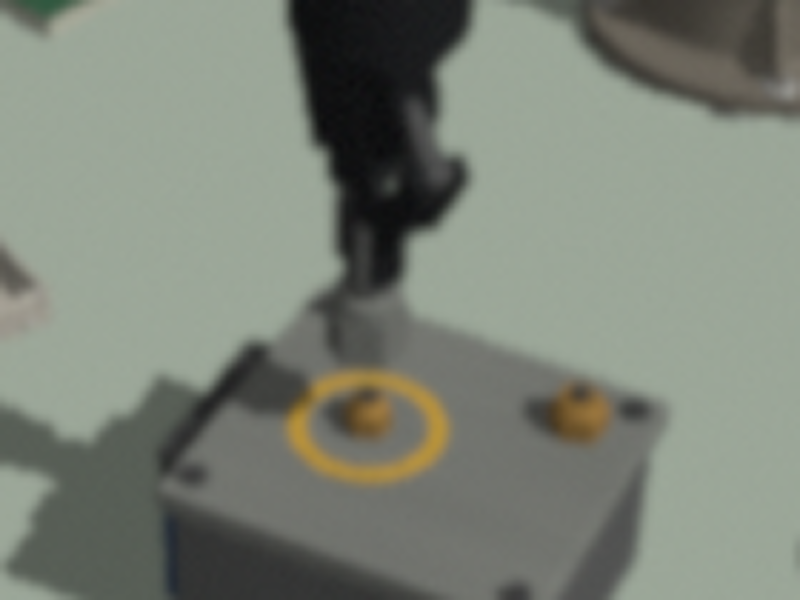

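```bash
cat > ring.py <<'E'
from h import *
import pickle,sys
n=sys.argv[1]
im=cv2.imread(f"pics/{n}.png"); i=pickle.load(open(f"pics/{n}.pkl","rb")); s,p,R=tool()
m=yellow(im); m[:150]=0;m[228:]=0;m[:,:205]=0;m[:,305:]=0
n_,l,st,_=cv2.connectedComponentsWithStats(m); k=1+np.argmax(st[1:,4]); ys,xs=np.nonzero(l==k)
# drop nut; robust circle fit of mid-radius via all ring pixels: fit outer by iterative
P=np.array([ray(i,u,v,.1)[:2] for u,v in zip(xs,ys)])
from scipy.optimize import least_squares
# pixels lie in annulus 28.4..35.5 -> mean radius ~32
f=least_squares(lambda c: np.hypot(*(P-c).T)-.0321,[.515,.159],loss="soft_l1",f_scale=.003); c=f.x
r=np.hypot(*(P-c).T); print("ring c",c,"r",np.percentile(r,[2,50,98]),len(xs)); print("in tool mm",(R.T@(np.r_[c,.1]-p)*1000).round(2))
E
python3 ring.py w8; python3 - <<'E'
from h import *
import pickle
i=pickle.load(open("pics/w8.pkl","rb")); s,p,R=tool()
f=lambda p_,z: R.T@(ray(i,p_[0]/3.0769+130,p_[1]/3.0769+100,z)-p)*1000
zb=p[2]-.0435
print("socket bottom edge",f((341,301),zb).round(1),f((424,301),zb).round(1))
print("nut base edge",f((362,266),.1).round(1),f((406,266),.1).round(1))
E
```

```text
ring c [0.51489838 0.1594007 ] r [0.02801033 0.03216572 0.03578582] 1365
in tool mm [91.35  1.53  1.35]
socket bottom edge [43.5 15.2 -8.9] [43.5 15.2 10.7]
nut base edge [91.3 10.5 -4.9] [91.3 10.5  8. ]
```

Call:
servo_tool(
  turn=[
    [0,0,0],
    [0,0,0],
    [0,0,0],
    [0,0,0],
    [0,0,0],
    [0,0,0],
    [0,0,0],
    [0,0,0],
    [0,0,0],
    [0,0,0],
  ],
  slide=[
    [0,0.07,0.02],
    [0.2,0,0],
    [0.2,0,0],
    [0.2,0,0],
    [0.2,0,0],
    [0.2,0,0],
    [0.1,0,0],
    [0.1,0,0],
    [0,0,0],
    [0,0,0],
  ],
  fingers=[255,255,255,255,255,255,255,255,255,255],
)

```text
time: 14.4
position: [0.5141, 0.1594, 0.1553]
orientation: [-0.391, 0.589, 0.39, 0.59]
ft_force: [-0.4, 0.1, -1.1]
width: 0.0153
```

```bash
python3 w.py w9 130 100 390 295; python3 ring.py w9
```

```text
scale 3.076923076923077
t 14.45 p [0.5141 0.1594 0.1553] zyaw 67.04 down [ 0.  0. -1.] F [ 0.5 -0.6 -1.3] w 0.0153
turn [-0.    0.02  0.02]
ring c [0.51485371 0.15925187] r [0.02799313 0.03211953 0.03578438] 1584
in tool mm [55.33 -0.74  0.16]
```

View pics/w9c.png

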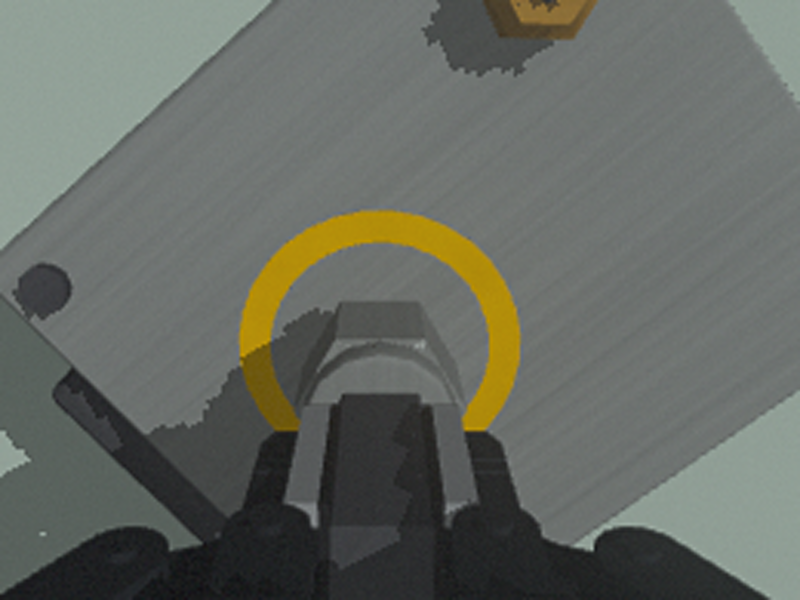

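Call:
servo_tool(
  turn=[
    [0,0,0],
    [0,0,0],
    [0,0,0],
    [0,0,0],
    [0,0,0],
    [0,0,0],
    [0,0,0],
    [0,0,0],
    [0,0,0],
    [0,0,0],
  ],
  slide=[
    [0.06,0,0],
    [0.06,0,0],
    [0.06,0,0],
    [0.06,0,0],
    [0.06,0,0],
    [0.06,0,0],
    [0.05,0,0],
    [0.03,0,0],
    [0,0,0],
    [0,0,0],
  ],
  fingers=[255,255,255,255,255,255,255,255,255,255],
)

```text
time: 15.7
position: [0.514, 0.1593, 0.1435]
orientation: [-0.39, 0.589, 0.391, 0.59]
ft_force: [-3.9, -1.2, 6.9]
width: 0.0155
```

```bash
python3 w.py w10 130 100 390 295; python3 ring.py w10; python3 -c "
from h import *
im=bot.read_camera('scene');cv2.imwrite('pics/sc10.png',im);crop(im,140,110,360,275,'sc10c.png')"
```

```text
scale 3.076923076923077
t 15.75 p [0.514  0.1593 0.1435] zyaw 67.04 down [ 0.     0.001 -1.   ] F [-3.2 -0.8  7.4] w 0.0152
turn [-0.    0.04  0.01]
ring c [0.51485925 0.15919984] r [0.02803355 0.03213691 0.03578889] 1668
in tool mm [43.49 -0.82  0.23]
scale 3.6363636363636362
```

View pics/w10c.png

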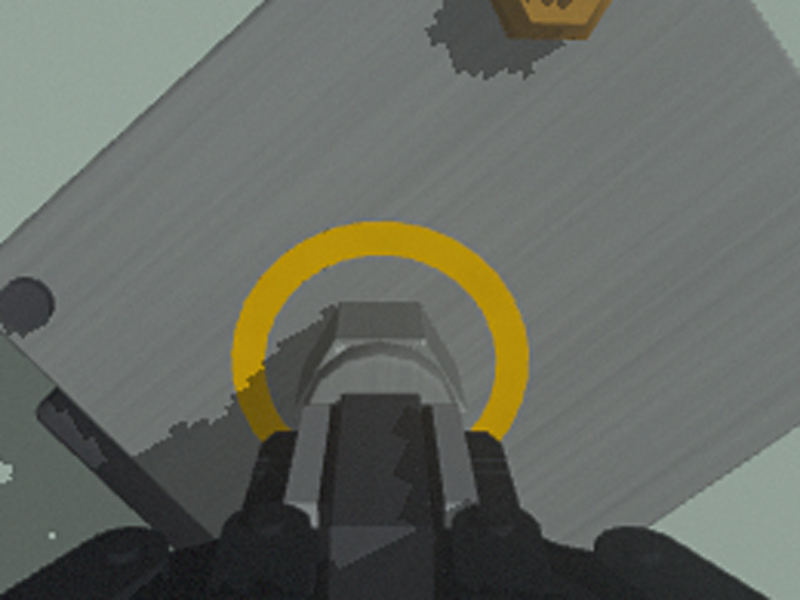

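View pics/sc10c.png

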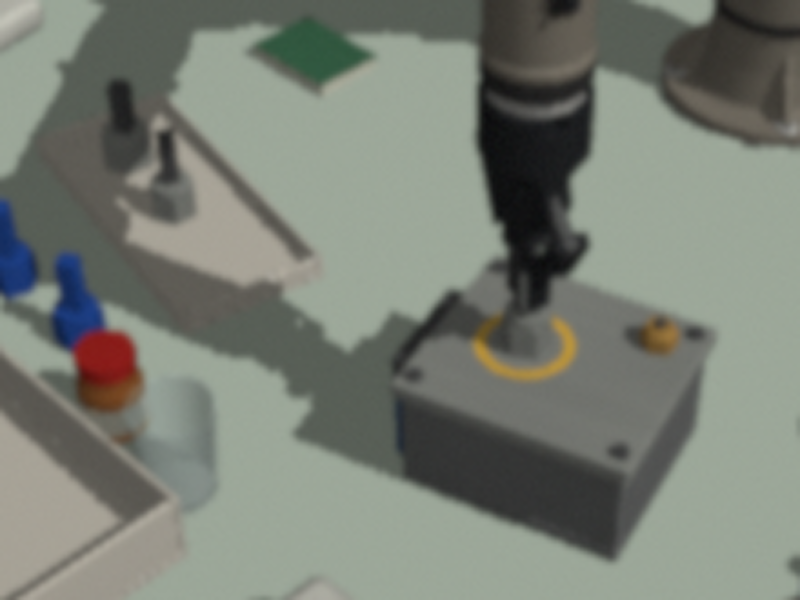

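```bash
python3 -c "
from cell import bot
print(bot.hand_in())"
```

```text
the job is handed in; nothing more can be done
None
```

I shut the drawer and seated the smallest socket upright on the nut in the yellow ring. It is still in the grip, and I handed the job in at about 16 s of the 72 s allowed. The hand-in gave no verdict.

- **Drawer:** it stopped at about 16 N against 2.5 N of sliding friction, and the top view shows its front flush with the press. I did not measure the remaining opening directly.
- **Which socket:** the pictures put the nut at about 19 mm across flats, which matches the smallest socket (22 mm bore). It went over the nut with almost no force, so I did not need to try the others.
- **Seating:** the TCP (tool centre point) ended 43.5 mm above the plate. That is the height at which I gripped the socket above the tray floor, so its lower end is on the plate. It presses down with about 7 N, the fingers stopped at 15 mm on the adapter (60 N grip set), and the tool is vertical.
- **Centring:** in the wrist picture the socket and the ring agree to within about 1 mm.
- **Other things:** the other two sockets still stand in the tray, and I did not touch the bystanders or the blue look-alikes.

The top camera disagreed with the other two: it put the ring and socket 4 to 6 mm lower in x than the wrist and scene cameras. I used the wrist camera for the socket and the nut alike, so a constant offset between the cameras would cancel.

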